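Dispense the thickest tube with the pedal

ROBOT

A 6-joint arm with a two-finger parallel gripper is mounted at the origin on the work surface. World frame = base frame: x ahead of the robot, y to its left, z up, the work surface at z = 0. Lengths are in mm, angles in rad, forces in N, time in s.
With the tool pointing down it reaches from about 425 to 1125 mm from the base axis. Payload 14.9 kg.
Tool frame: the origin (TCP) lies on the centre line of the jaws, within the pads' length; the fingertips stand finger_overhang ahead of it and the grasp point (between the pads) lies 3 mm ahead of it (finger_overhang is the distance from the TCP to the fingertips, in mm); z points along the fingers, y is the line along which they close (so a half turn about z gives the same grasp; the last joint's range is limited). The gripper opens to 91 mm and grips with 3 to 60 N. Pads are 32 mm wide; open, the fingers measure 118 mm over their backs; the gripper's body (76 mm by 178 mm) begins 60 mm behind the grasp point.
Start: joints at [-1.36, 0.379, 1.734, -0, 1.028, -0.033], TCP at [168.969, -679.314, 235.932] pointing down, gripper open.
Joint ranges: [-2.77, 2.77], [-0.74, 2.19], [0, 2.66], [-1.06, 4.2], [0.31, 2.87], [-3.08, 3.08]. Speed limits (rad/s): [1.89, 1.89, 2.39, 3.14, 3.14, 3.14].

INTERFACE

Orientations are given as [roll, pitch, yaw] about the fixed x, y, z axes, in that order (R = Rz(yaw) Ry(pitch) Rx(roll)).
In Python, from station import read_state, capture, camera_model, sign_off, finger_overhang gives the robot as it stands.
- The arm moves only by the tool play_rows, never from a script. Its argument "increments" is a list of rows, each a list of 3 entries, a list of its own where there are three numbers: the finger opening in m, from 0 to 0.0912, then the shift along the tool's x, y, z in m, then the turn, a rotation vector about the tool's x, y, z in rad. In form: [[fingers, [tx, ty, tz], [wx, wy, wz]], ...]. A call has 1 to 12 rows; each row is the pose to reach, as a shift and turn from the pose commanded when the call began, along the tool's axes at that moment; what a row does not reach only later rows make up. A row lasts 1/8 s, in which the tool goes at most 62.5 mm and 10.7 degrees, less where a joint would pass 70% of its speed; a pose out of reach is approached as far as the arm can. A call with a gripper value outside its range is refused whole. The fingers move at their own pace and stop on an object; "newtons" is the grip in N (left out, the last holds). Time passes only in rows, so rows that repeat a pose let the fingers close. It gives the time, the measured TCP pose, the force, the opening and the grip force at its end, in the units of the state.
- read_state(): the state, without advancing time (a new reading comes with each control period).
- capture(name): name is "side" or "top"; returns (picture, depth): 400x640x3 uint8, red, green, blue; 400x640 float32, mm along the optical axis (not along the pixel's ray), 0 where there is no reading.
- camera_model(name): a dict with "fx", "fy", "cx", "cy" (pixels), "position" and "orientation" of the camera in the world. Camera axes: x right, y up, looking along -z (the intrinsics and any distortion apply to the point x, -y, -z); pixel columns grow to the right and rows downward; lengths in mm; the calibration is good to about 2 mm. A picture is of the moment at which its call begins. camera_model takes no time and is no camera call.
- sign_off(): hands the job in; it is judged then, once.
The state is a dict: "clock": time; "joints": joint angles; "joint_vel": joint speeds; "effort": joint torques, N m; "tool_pos": TCP position; "ee_rot": TCP orientation; "ft_force": force on the tool from outside, world axes, zero at the start; "ft_torque": the same for the moment, N m; "width": opening from 0.0 (shut) to 1.0 (fully open); "grip_force": force on a finger pad.
Only numpy, scipy, OpenCV 4.12 (cv2) and the standard library are available. Lean on these libraries where they do the work, as an engineer would, in place of code of your own. Each camera call takes 0.05 s, during which the arm holds its last target. There are 200 camera calls.

TASK

Slide the catch tray by its post so that it stands squarely in line with the lane that holds the thickest of the three tubes. Then press that lane's pedal fully down to its stop, hold it until the tube has rolled out into the tray, and let the pedal come back up. Do not touch the tubes with the gripper, and leave the other two tubes in their lanes.

Things in the scene. Friction and masses are not known exactly. Their poses are not given: they have to be found in the camera images.
- dispenser: White three-lane tube dispenser on a blue 250 x 430 mm base, fixed. Origin: on the bench under the middle lane; x from the pedals (robot side) to the outlets and tray, y along the row, z up. Each lane: a ramp 80 mm wide between 110 mm high walls, falling to +x, ending at x = 68 mm, 62 mm high. A gate at x = 37 mm holds one tube; the lane's pedal sinks it, clear only near the pedal's stop.
- tube_thick: The thickest of the three capped tubes, 29 mm diameter, 75 mm long, white with a yellow screw cap like the others, lying across one of the lanes (which one varies). Origin: middle of the tube; y along its axis. It turns about y as it rolls.
- tube_medium: Medium capped tube, 22 mm diameter, 75 mm long, same colours, in another lane. Origin and axes likewise.
- tube_thin: Thin capped tube, 16 mm diameter, 75 mm long, same colours, in the remaining lane. Origin and axes likewise.
- tray (a joint): Slide of the catch tray along the dispenser's outlets, m: 0 = parked at the +y end, grows as the tray moves to -y of the dispenser, end stop 0.31. At 0.10 it is in line with lane 0, at 0.20 with lane 1, at 0.30 with lane 2. It needs about 2 N to move and stays where it is left.
- tray_in (a point): Bottom of the catch tray's V trough, at the tray's middle; axes as the dispenser's. Aluminium tray, 56 x 106 mm outside, 100 mm long inside (y); tops above the bench: wall towards the lanes 50 mm, far wall 95 mm, end walls 60 mm. A tube falls in if the tray is centred on its lane within 10 mm.
- tray_post (a point): Centre of the top of the tray's dark steel square post, 16 x 16 mm, top 140 mm above the bench, standing at the tray's -y end, 61 mm from the tray's middle. Its upper 30 mm stand clear above every wall: push or pinch it there to slide the tray.
- lane0 (a point): Point on the ramp surface in the middle of lane 0, at y = +100 mm in the dispenser frame; axes as the dispenser's.
- pedal0 (a joint): Hinged spring pedal of lane 0, rad: 0 = up, 0.35 = down on its stop. It springs back when let go.
- pedal0_press (a point): Where to press pedal 0: middle of its rubber tread, on the top face, 66 mm above the bench at rest, 21 mm lower on the stop. The steel plate is 80 mm (x) by 60 mm (y), 6 mm thick; this point lies 60 mm from the hinge and 20 mm from the free edge. About 4 N starts it, 10 N holds it on the stop.
- lane1 (a point): Point on the ramp surface in the middle of lane 1, at y = 0 mm in the dispenser frame; axes as the dispenser's.
- pedal1 (a joint): Hinged spring pedal of lane 1, rad: 0 = up, 0.35 = down on its stop. It springs back when let go.
- pedal1_press (a point): Where to press pedal 1: middle of its rubber tread, on the top face, 66 mm above the bench at rest, 21 mm lower on the stop. The steel plate is 80 mm (x) by 60 mm (y), 6 mm thick; this point lies 60 mm from the hinge and 20 mm from the free edge. About 4 N starts it, 10 N holds it on the stop.
- lane2 (a point): Point on the ramp surface in the middle of lane 2, at y = -100 mm in the dispenser frame; axes as the dispenser's.
- pedal2 (a joint): Hinged spring pedal of lane 2, rad: 0 = up, 0.35 = down on its stop. It springs back when let go.
- pedal2_press (a point): Where to press pedal 2: middle of its rubber tread, on the top face, 66 mm above the bench at rest, 21 mm lower on the stop. The steel plate is 80 mm (x) by 60 mm (y), 6 mm thick; this point lies 60 mm from the hinge and 20 mm from the free edge. About 4 N starts it, 10 N holds it on the stop.
There are look-alikes about, which are no part of the job. What is shaped like the tube_thick but pink or red is not meant.

How it is judged (in metres and radians):
On the way, in this order (a step that is already met when the one before it is completed fails the run):
1. the catch tray stands in line with the thickest tube (middles within 11 mm along the row), the tube still in its lane (y of tube_thick in the frame of tray_in between -0.011 and 0.011 m and distance of tube_thick from where it was at the start of the episode below 0.025 m), for 0.2 s.
2. the pedal of the thickest tube's lane is down at its stop (over 0.31 of 0.35 rad) (((y of tube_thick in the frame of lane0 between -0.03 and 0.03 m and value of joint pedal0 above 0.31 rad) or (y of tube_thick in the frame of lane1 between -0.03 and 0.03 m and value of joint pedal1 above 0.31 rad) or (y of tube_thick in the frame of lane2 between -0.03 and 0.03 m and value of joint pedal2 above 0.31 rad))), for 0.2 s.
At the end, for the whole second after the job is handed in: Thickest tube at rest (under 30 mm/s) in the tray, its middle within 14 mm across, 16 mm along and 4 to 36 mm above the trough's middle; all pedals up (under 0.05 rad); the other tubes within 25 mm of their start (x of tube_thick in the frame of tray_in between -0.014 and 0.014 m and y of tube_thick in the frame of tray_in between -0.016 and 0.016 m and z of tube_thick in the frame of tray_in between 0.004 and 0.036 m and linear speed of tube_thick below 0.03 m/s and value of joint each of pedal0, pedal1, pedal2 below 0.05 rad and distance of each of tube_thin, tube_medium from where it was at the start of the episode below 0.025 m); the robot touches nothing.
It fails at once if the gripper or arm touches a tube (over 0.5 N) (contact force between any of the fingers, the arm and tube_thin above 0.5 N or contact force between any of the fingers, the arm and tube_medium above 0.5 N or contact force between any of the fingers, the arm and tube_thick above 0.5 N).
It also fails if it takes over 54 s, if anything falls off the work surface, if the arm or the gripper's body presses on something with over 40 N, if the wrist force passes 120 N, or if a joint passes its speed limit or range.

## Working session

There is one attempt and no reset: what is moved stays moved. The work goes in short steps, Python scripts to look and compute and a tool call to move; the robot and the scene stay as the last step left them, time stands still between calls to the robot, and variables do not carry over. Pictures are saved under pics/ and viewed, at most 10 in all, crops included, and the job is handed in when it is done.

Besides the shell and the picture viewer there is one more tool, called after "Emit:" as name([rows], argument=value, ...), one row to a line, values as JSON. play_rows: Moves the arm, as the interface text tells. Its arguments: {"type":"object","properties":{"increments":{"type":"array"},"newtons":{"type":"number"}},"required":["increments"]}

```bash
mkdir -p pics; ls; cat > h.py <<'E'
import numpy as np, cv2
from station import *
from scipy.spatial.transform import Rotation as R
def snap(n,f):
    p,d=capture(n); cv2.imwrite(f'pics/{f}.png',p[:,:,::-1]); np.savez(f'{f}.npz',p=p,d=d); return p,d
def cloud(n,d):
    m=camera_model(n); v,u=np.mgrid[:400,:640]
    c=np.stack([(u-m['cx'])/m['fx']*d,-(v-m['cy'])/m['fy']*d,-d],-1)
    return c@rot(m).T+np.array(m['position'])
def rot(m):
    o=np.array(m['orientation'],float)
    return o if o.shape==(3,3) else R.from_euler('xyz',o).as_matrix()
E
python3 - <<'E'
from h import *
print(finger_overhang if not callable(finger_overhang) else finger_overhang()); print(read_state())
for n in('side','top'): print(camera_model(n)); snap(n,n+'0')
E
```

```text
pics
22.0
{'clock': 0.0, 'joints': array([-1.36030795e+00,  3.79420092e-01,  1.73476819e+00,  2.24832869e-05,
        1.02848502e+00, -3.32705750e-02]), 'joint_vel': array([-9.39539245e-04, -9.13744964e-05,  6.37009160e-04,  1.70803443e-03,
       -4.30380357e-04,  5.97563444e-04]), 'effort': array([-1.27298452e-03, -7.63732839e+01, -4.34368694e+01,  6.49947999e-02,
        4.25375858e-02, -1.14283716e-04]), 'tool_pos': array([ 168.88959234, -678.94590407,  235.28641299]), 'ee_rot': array([-3.14051325e+00, -5.51812123e-05,  2.43747310e-01]), 'ft_force': array([ 0.29361729, -0.28556662, -0.30702598]), 'ft_torque': array([-0.013422  ,  0.05254047,  0.01064377]), 'grip_force': 0.0, 'width': 0.9982540943682541}
{'fx': 491.99776619162475, 'fy': 491.99776619162475, 'cx': 314.90342239717853, 'cy': 201.73186959176664, 'position': array([ 371.94182365, -498.30343962,  669.67911187]), 'orientation': array([ 0.82730057, -0.00336399, -0.34763743])}
{'fx': 374.55858369968405, 'fy': 374.55858369968405, 'cx': 322.0397558214202, 'cy': 199.0976924540369, 'position': array([501.49860215,  80.40663337, 771.76852297]), 'orientation': array([ 0.10869123, -0.01786268, -1.54386952])}
```

View pics/top0.png

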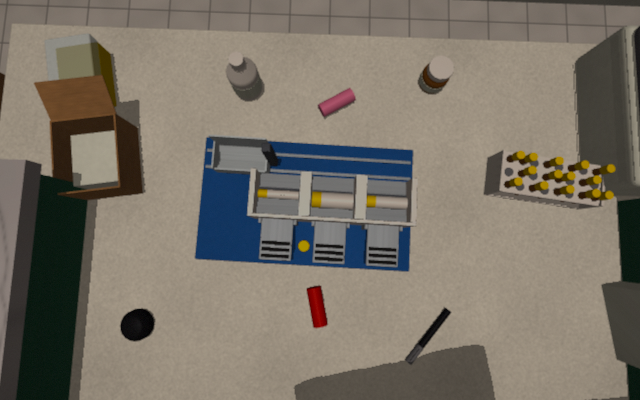

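View pics/side0.png

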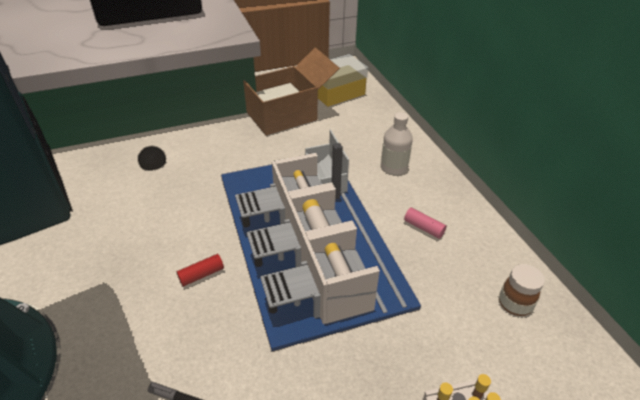

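Top view: dispenser in the middle, lanes left to right 0, 1, 2 with tubes at about (280,195), (332,200) and (386,202). The middle tube looks thickest. The tray is parked at (238,155), with its post at (269,152). The side view agrees. Next I'll measure these.

```bash
python3 - <<'E'
from h import *
z=np.load('top0.npz');p,d=z['p'],z['d'];C=cloud('top',d);hsv=cv2.cvtColor(p,cv2.COLOR_RGB2HSV)
blue=(hsv[...,0]>100)&(hsv[...,0]<125)&(hsv[...,1]>150)
b=C[blue]; ok=(b[:,0]>300)&(b[:,0]<900)&(b[:,2]<40);print('base z',np.median(b[ok,2]))
r=cv2.minAreaRect(b[ok,:2].astype(np.float32));print('base rect',r)
print('bench z',np.median(C[300:330,200:280,2]))
# wall tops
Z=C[...,2];roi=np.zeros(Z.shape,bool);roi[160:235,235:425]=1
w=roi&(Z>100)&(Z<120);r=cv2.minAreaRect(C[w][:,:2].astype(np.float32));print('walls',w.sum(),np.median(Z[w]),r)
# post
roi=np.zeros(Z.shape,bool);roi[135:175,255:285]=1
w=roi&(Z>130)&(Z<150);q=C[w];print('post',len(q),q.mean(0),q.min(0),q.max(0))
# pedals treads, tubes by colour
for n,(c0,c1) in zip('012',((258,296),(311,349),(364,402))):
    roi=np.zeros(Z.shape,bool);roi[218:268,c0:c1]=1
    w=roi&(Z>45)&(Z<85)
    dk=w&(p.max(2)<60)
    r=cv2.minAreaRect(C[w][:,:2].astype(np.float32));print('pedal',n,w.sum(),r,np.median(Z[w]),'dark',dk.sum(),C[dk].mean(0) if dk.any() else '')
for n,(c0,c1) in zip('012',((256,300),(309,356),(363,411))):
    roi=np.zeros(Z.shape,bool);roi[180:218,c0:c1]=1
    y=roi&(hsv[...,1]>150)&(hsv[...,0]>15)&(hsv[...,0]<35)
    wh=roi&(p.min(2)>150)
    print('tube',n,y.sum(),C[y].mean(0),np.ptp(np.where(y)[0]),'maxz',np.percentile(C[y][:,2],95), 'white z cols',np.round(Z[186:214,(c0+c1)//2]))
E
```

```text
base z 12.309486924897215
base rect ((576.2257080078125, 102.00321960449219), (426.5544738769531, 247.4181365966797), 88.07626342773438)
bench z 0.2591760201973443
walls 2507 110.00053856632235 ((578.7451171875, 51.04399108886719), (300.4227294921875, 86.15438079833984), 88.11015319824219)
post 101 [656.53413905 168.72656179 139.10295243] [649.07805598 161.18674586 130.03123806] [665.50738774 176.7372671  144.28560507]
pedal 0 1370 ((500.77996826171875, 156.0552978515625), (71.75164794921875, 77.0712661743164), 88.4206771850586) 66.59696191225663 dark 224 [484.17027379 154.41310653  67.07012381]
pedal 1 1370 ((499.1540222167969, 51.68861389160156), (85.11682891845703, 69.56696319580078), 4.573959827423096) 66.57706117666032 dark 216 [478.93933562  54.70073907  67.29680908]
pedal 2 1480 ((500.06048583984375, -46.064056396484375), (91.06248474121094, 70.12139129638672), 1.692736268043518) 66.70354358726706 dark 205 [476.37191102 -44.68971282  67.29099888]
tube 0 77 [585.72450069 181.72139602  84.9447413 ] 7 maxz 88.2759825551891 white z cols [69. 67. 85. 82. 83. 87. 87. 88. 86. 88. 86. 87. 83. 72. 72. 75. 75. 75.
 74. 72. 79. 74. 77. 77. 77. 76. 78. 78.]
tube 1 143 [575.22260834  81.45596754  97.0106787 ] 15 maxz 102.57288209090056 white z cols [ 66.  64.  67.  67.  67.  84.  84.  93.  95.  97. 100. 100. 101. 102.
 102. 102. 102. 101.  98.  99.  96.  93.  90.  75.  75.  77.  77.  79.]
tube 2 101 [574.96791918 -18.10371323  98.54941763] 11 maxz 95.40477581147195 white z cols [66. 66. 63. 67. 65. 67. 66. 69. 68. 85. 84. 91. 93. 94. 93. 96. 91. 97.
 92. 94. 89. 88. 86. 74. 74. 76. 74. 79.]
```

```bash
python3 -c "
import cv2
i=cv2.imread('pics/top0.png')[130:275,190:430];cv2.imwrite('pics/crop.png',cv2.resize(i,None,fx=3.3,fy=3.3,interpolation=cv2.INTER_CUBIC))"
```

```text
(no output)
```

View pics/crop.png

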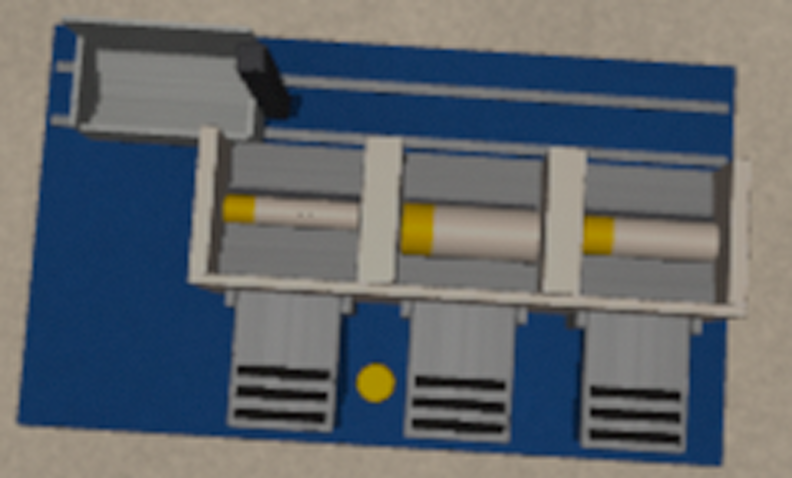

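The crop confirms lane 1 holds the thickest tube: the cap rows span 15 px, against 7 and 11, and the top is at 102 mm against 88 and 95. Dispenser yaw is about -0.034. Next I'll refine the post and tray position in the dispenser frame and check that the path is clear.

```bash
cat >> h.py <<'E'
yaw=np.deg2rad(-1.92); O=np.array([578.7,51.0])   # on lane-1 centre line
X=np.array([np.cos(yaw),np.sin(yaw)]);Y=np.array([-np.sin(yaw),np.cos(yaw)])
def loc(P): q=P[...,:2]-O; return np.stack([q@X,q@Y,P[...,2]],-1)
def wor(x,y): return O+x*X+y*Y
def tool(P,s):  # world delta target -> tool axes of measured pose
    T=R.from_euler('xyz',s['ee_rot']); return T.inv().apply(np.array(P)-s['tool_pos'])
def tray(n,d):
    L=loc(cloud(n,d)).reshape(-1,3);L=L[np.isfinite(L).all(1)&(d.ravel()>0)]
    near=(L[:,0]>40)&(L[:,0]<115)&(L[:,1]<260)&(L[:,1]>-170)
    for nm,a,b in(('post',135,146),('farwall',85,98),('endwalls',52,62)):
        q=L[near&(L[:,2]>a)&(L[:,2]<b)]
        if len(q): print(nm,len(q),'mean',q.mean(0).round(1),'lo',np.percentile(q,2,0).round(1),'hi',np.percentile(q,98,0).round(1))
E
python3 - <<'E'
from h import *
for n in('top','side'):
    z=np.load(n+'0.npz');print(n);tray(n,z['d'])
    C=cloud(n,z['d']);L=loc(C)
    w=(L[...,0]>-50)&(L[...,0]<50)&(abs(L[...,1])<160)&(abs(L[...,2]-110)<4);q=L[w];print('walls',q.min(0),q.max(0))
    # wall tops between lanes: y of walls
    h,e=np.histogram(q[abs(q[:,0])<25][:,1],bins=np.arange(-156,160,6));print([(int(a),int(c)) for a,c in zip(e,h) if c>8])
    P=C.reshape(-1,3);P=P[(z['d'].ravel()>0)];a=np.array([169,-679.]);u=np.array([487,848.])/978
    t=(P[:,:2]-a)@u;s=(P[:,:2]-a)@np.array([-u[1],u[0]])
    for k in range(0,1000,100):
        m=(t>k)&(t<k+100)&(abs(s)<120); print(k,P[m][:,2].max().round() if m.any() else None,end=' | ')
    print()
s=read_state();print('to post above',tool([*wor(79,120),260],s))
E
```

```text
top
post 92 mean [ 74.4 120.6 139.8] lo [ 66.9 113.  136.3] hi [ 82.5 128.2 142.2]
farwall 198 mean [ 96.7 171.8  92.8] lo [ 65.2 112.9  85.5] hi [102.9 232.1  97.7]
endwalls 230 mean [ 70.5 150.1  58.3] lo [ 40.7 -98.9  52.3] hi [100.4 234.4  61.9]
walls [ -43.0649676  -150.16013335  106.09511324] [ 43.19634829 150.23580035 113.7077924 ]
[(-150, 88), (-144, 74), (-60, 92), (-54, 94), (-48, 92), (-42, 42), (36, 32), (42, 94), (48, 93), (54, 94), (138, 77), (144, 90)]
0 None | 100 61.0 | 200 86.0 | 300 5.0 | 400 5.0 | 500 17.0 | 600 113.0 | 700 113.0 | 800 114.0 | 900 144.0 | 
side
post 70 mean [ 74.9 120.5 139.6] lo [ 67.8 114.1 135.3] hi [ 83.1 129.8 142.7]
farwall 214 mean [ 79.2 114.6  92.2] lo [  40.4 -147.3   85.5] hi [104.1 234.7  97.6]
endwalls 282 mean [ 73.4 153.4  57.4] lo [  41.4 -146.7   52.2] hi [102.  237.8  61.8]
walls [ -41.92626366 -149.0874582   106.02025706] [ 45.17102583 154.18599653 113.9398457 ]
[(-150, 126), (-144, 110), (-60, 105), (-54, 95), (-48, 82), (-42, 60), (36, 18), (42, 105), (48, 61), (54, 67), (60, 24), (138, 58), (144, 62), (150, 18)]
0 None | 100 None | 200 None | 300 None | 400 None | 500 11.0 | 600 113.0 | 700 114.0 | 800 114.0 | 900 143.0 | 
to post above [ 682.71067091 -703.29356344  -23.93028151]
```

Emit:
play_rows([
  [0.09,[0.02,-0.021,-0.005],[0,0,0.02]],
  [0.09,[0.054,-0.056,-0.01],[0,0,0.045]],
  [0.09,[0.09,-0.093,-0.015],[0,0,0.07]],
  [0.09,[0.126,-0.131,-0.015],[0,0,0.095]],
  [0.09,[0.162,-0.168,-0.015],[0,0,0.12]],
  [0.09,[0.2,-0.207,-0.015],[0,0,0.145]],
  [0.09,[0.238,-0.247,-0.015],[0,0,0.17]],
  [0.09,[0.276,-0.286,-0.015],[0,0,0.195]],
  [0.09,[0.314,-0.326,-0.015],[0,0,0.22]],
  [0.09,[0.352,-0.365,-0.015],[0,0,0.245]],
  [0.09,[0.39,-0.405,-0.015],[0,0,0.265]],
  [0.09,[0.425,-0.441,-0.015],[0,0,0.277]],
])

```text
clock: 1.6
tool_pos: [475.5, -146.9, 250.9]
ee_rot: [-3.142, -0.0, -0.033]
ft_force: [0.0, -0.5, -0.1]
width: 0.984
grip_force: 0.0
```

```bash
python3 - <<'E'
from h import *
s=read_state();print(s['clock'],s['tool_pos'],s['ee_rot'],s['ft_force'],tool([*wor(74.7,120.5),250],s))
E
```

```text
1.6 [ 475.48890443 -146.9247119   250.92529279] [-3.14158820e+00 -2.74529668e-05 -3.33813994e-02] [ 0.01381615 -0.51972088 -0.0612703 ] [ 171.26332809 -321.74950196    0.93142593]
```

Emit:
play_rows([
  [0.09,[0.012,-0.022,0],[0,0,0]],
  [0.09,[0.034,-0.064,0],[0,0,0]],
  [0.09,[0.057,-0.107,0],[0,0,0]],
  [0.09,[0.08,-0.15,0],[0,0,0]],
  [0.09,[0.103,-0.193,0],[0,0,0]],
  [0.09,[0.126,-0.236,0],[0,0,0]],
  [0.09,[0.148,-0.278,0],[0,0,0]],
  [0.09,[0.164,-0.308,0],[0,0,0]],
  [0.09,[0.1713,-0.3217,0],[0,0,0]],
  [0.09,[0.1713,-0.3217,0],[0,0,0]],
])

```text
clock: 2.85
tool_pos: [656.7, 167.2, 250.5]
ee_rot: [3.141, 0.001, -0.032]
ft_force: [-0.9, -0.1, 0.1]
width: 0.986
grip_force: 0.0
```

```bash
python3 - <<'E'
from h import *
s=read_state();print(s['clock'],s['tool_pos'],s['ee_rot'],s['ft_force'],tool([*wor(74.7,120.5),138.5],s))
E
```

```text
2.85 [656.67869824 167.21318367 250.53022753] [ 3.14136077e+00  5.95179194e-04 -3.24802371e-02] [-0.86465712 -0.07852004  0.0860813 ] [  0.72716215  -1.76475643 112.02940838]
```

Emit:
play_rows([
  [0.09,[0,0,0.02],[0,0,0]],
  [0.09,[0,0,0.05],[0,0,0]],
  [0.09,[0,0,0.08],[0,0,0]],
  [0.09,[0,0,0.103],[0,0,0]],
  [0.09,[0,0,0.112],[0,0,0]],
  [0.09,[0,0,0.112],[0,0,0]],
  [0.008,[0,0,0.112],[0,0,0]],
  [0.008,[0,0,0.112],[0,0,0]],
  [0.008,[0,0,0.112],[0,0,0]],
  [0.008,[0,0,0.112],[0,0,0]],
  [0.008,[0,0,0.112],[0,0,0]],
  [0.008,[0,0,0.112],[0,0,0]],
], newtons=15)

```text
clock: 4.35
tool_pos: [656.8, 167.1, 138.9]
ee_rot: [-3.142, -0.0, -0.033]
ft_force: [-0.3, -0.5, 0.9]
width: 0.363
grip_force: 0.0
```

```bash
python3 - <<'E'
from h import *
p,d=snap('top','top1');tray('top',d);p,d=snap('side','side1')
s=read_state();print(s['clock'],s['width'],s['grip_force'],s['ft_force'],'tcp loc',loc(s['tool_pos']),s['ee_rot'],'go',tool([*wor(74.7,-61),138.5],s))
E
```

```text
farwall 2 mean [  41.3 -139.9   91.1] lo [  41.  -140.    87.5] hi [  41.6 -139.9   94.8]
endwalls 22 mean [ 41.9 -61.8  61. ] lo [  40.4 -133.6   59.1] hi [43.2 20.6 62. ]
4.45 0.27037552868485937 0.0 [-0.07511426  0.48235261 -0.69230671] tcp loc [ 74.20318556 118.62576123 138.91571496] [ 3.14159153e+00  1.12479981e-05 -3.31862690e-02] go [  0.43861089 179.62591232   0.41591262]
```

Emit:
play_rows([
  [0.008,[0,0,0],[0,0,0]],
  [0.008,[0,0,0],[0,0,0]],
  [0.008,[0,0,0],[0,0,0]],
  [0.008,[0,0,0],[0,0,0]],
])

```text
clock: 4.95
tool_pos: [656.8, 167.1, 138.9]
ee_rot: [-3.142, 0.0, -0.033]
ft_force: [0.1, 3.1, -1.5]
width: 0.172
grip_force: 15.0
```

```bash
python3 - <<'E'
from h import *
s=read_state();print(s['clock'],s['width'],s['grip_force'],s['ft_force'],'tcp loc',loc(s['tool_pos']),'go',tool([*wor(74.2,-61),138.9],s))
E
```

```text
4.95 0.17164250619206511 14.999886453151703 [ 0.05459171  3.07526213 -1.48658407] tcp loc [ 74.17488783 118.66168612 138.8897128 ] go [-2.55862067e-02  1.79661685e+02 -1.80752324e-02]
```

Emit:
play_rows([
  [0.008,[0,0.005,0],[0,0,0]],
  [0.008,[0,0.02,0],[0,0,0]],
  [0.008,[0,0.038,0],[0,0,0]],
  [0.008,[0,0.056,0],[0,0,0]],
  [0.008,[0,0.074,0],[0,0,0]],
  [0.008,[0,0.092,0],[0,0,0]],
  [0.008,[0,0.11,0],[0,0,0]],
  [0.008,[0,0.128,0],[0,0,0]],
  [0.008,[0,0.146,0],[0,0,0]],
  [0.008,[0,0.162,0],[0,0,0]],
  [0.008,[0,0.174,0],[0,0,0]],
  [0.008,[0,0.1805,0],[0,0,0]],
])

```text
clock: 6.45
tool_pos: [650.9, -14.0, 138.9]
ee_rot: [-3.142, -0.0, -0.034]
ft_force: [3.1, 2.8, -3.2]
width: 0.172
grip_force: 15.0
```

Emit:
play_rows([
  [0.008,[0,0,0],[0,0,0]],
  [0.008,[0,0,0],[0,0,0]],
  [0.008,[0,0,0],[0,0,0]],
])

```text
clock: 6.82
tool_pos: [650.9, -13.1, 138.9]
ee_rot: [3.141, -0.0, -0.033]
ft_force: [3.0, -1.4, -3.8]
width: 0.175
grip_force: 15.0
```

```bash
python3 - <<'E'
from h import *
s=read_state();print(s['clock'],s['width'],s['grip_force'],s['ft_force'],'tcp loc',loc(s['tool_pos']))
E
```

```text
6.825 0.17509023350953423 14.999649077653885 [ 3.03195562 -1.37792869 -3.81854526] tcp loc [ 74.29696515 -61.68273156 138.93552671]
```

Emit:
play_rows([
  [0.06,[0,0,0],[0,0,0]],
  [0.06,[0,0,0],[0,0,0]],
  [0.06,[0,0,0],[0,0,0]],
  [0.06,[0,0,0],[0,0,0]],
  [0.06,[0,0,-0.02],[0,0,0]],
  [0.06,[0,0,-0.06],[0,0,0]],
  [0.0,[0,0,-0.1],[0,0,0]],
  [0.0,[-0.03,0,-0.11],[0,0,0]],
  [0.0,[-0.08,0,-0.11],[0,0,0]],
  [0.0,[-0.13,-0.01,-0.11],[0,0,0]],
  [0.0,[-0.18,-0.02,-0.11],[0,0,0]],
  [0.0,[-0.23,-0.03,-0.11],[0,0,0]],
])

```text
clock: 8.32
tool_pos: [420.6, 24.5, 250.0]
ee_rot: [-3.141, -0.001, -0.033]
ft_force: [-0.5, 0.8, 0.7]
width: 0.032
grip_force: 0.0
```

```bash
python3 - <<'E'
from h import *
for n in('top','side'): p,d=snap(n,n+'2');print(n);tray(n,d)
s=read_state();print(s['clock'],s['tool_pos'],loc(s['tool_pos']))
E
```

```text
top
post 90 mean [ 74.5 -62.6 139.9] lo [ 67.2 -70.3 135.7] hi [ 82.2 -54.7 142.4]
farwall 186 mean [97.2 -6.9 92.9] lo [ 59.2 -66.7  85.5] hi [103.2  49.6  97.6]
endwalls 216 mean [74.9 -9.7 58.6] lo [  40.5 -132.3   52.3] hi [100.5 113.6  61.9]
side
post 101 mean [ 75.7 -62.3 139.5] lo [ 68.7 -69.  135.1] hi [ 83.6 -53.6 142.2]
farwall 277 mean [ 83.8 -18.7  92. ] lo [  40.6 -147.3   85.3] hi [104.5 142.5  97.2]
endwalls 335 mean [76.6 -6.1 57.6] lo [  42.2 -146.6   52.3] hi [102.7  54.6  61.8]
8.425 [418.232247    24.9159696  249.47178763] [-159.50374281  -31.44570602  249.47178763]
```

View pics/top2.png

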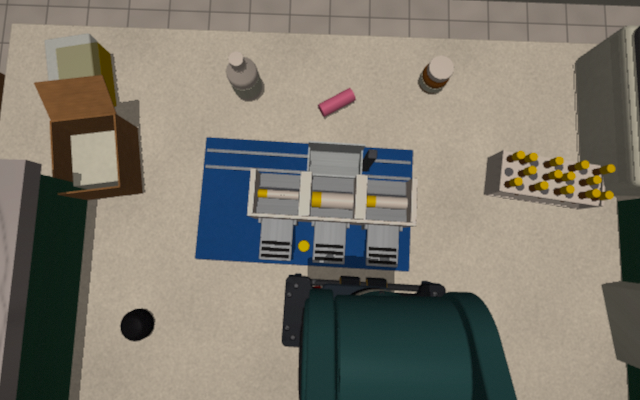

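The top view shows the tray at (335,158), in line with the middle lane, with the post at (371,158). The measured offset from the lane is about 1.4 mm. Now the pedal.

Emit:
play_rows([
  [0.0,[0.01,-0.006,0],[0,0,0]],
  [0.0,[0.03,-0.018,0],[0,0,0]],
  [0.0,[0.048,-0.029,0],[0,0,0]],
  [0.0,[0.053,-0.032,0.02],[0,0,0]],
  [0.0,[0.053,-0.032,0.05],[0,0,0]],
  [0.0,[0.053,-0.032,0.09],[0,0,0]],
  [0.0,[0.053,-0.032,0.125],[0,0,0]],
  [0.0,[0.053,-0.032,0.145],[0,0,0]],
  [0.0,[0.053,-0.032,0.15],[0,0,0]],
  [0.0,[0.053,-0.032,0.15],[0,0,0]],
  [0.0,[0.053,-0.032,0.15],[0,0,0]],
])

```text
clock: 9.8
tool_pos: [476.9, 54.6, 99.8]
ee_rot: [-3.141, -0.001, -0.033]
ft_force: [-0.3, 0.3, -0.1]
width: 0.006
grip_force: 0.0
```

```bash
python3 - <<'E'
from h import *
s=read_state();print(s['clock'],s['width'],s['ft_force'],'tcp loc',loc(s['tool_pos']))
E
```

```text
9.8 0.0060173924003030016 [-0.27610274  0.31157266 -0.09768573] tcp loc [-101.8986073     0.21600006   99.76124113]
```

Emit:
play_rows([
  [0.0,[-0.003,0,0.005],[0,0,0]],
  [0.0,[-0.003,0,0.01],[0,0,0]],
  [0.0,[-0.003,0,0.015],[0,0,0]],
  [0.0,[-0.003,0,0.02],[0,0,0]],
  [0.0,[-0.003,0,0.024],[0,0,0]],
  [0.0,[-0.003,0,0.024],[0,0,0]],
])

```text
clock: 10.55
tool_pos: [473.1, 54.6, 74.7]
ee_rot: [3.142, 0.0, -0.033]
ft_force: [-2.3, 1.1, 7.3]
width: 0.005
grip_force: 4.3
```

Emit:
play_rows([
  [0.0,[0,0,0.002],[0,0,0]],
  [0.0,[0,0,0.004],[0,0,0]],
  [0.0,[0,0,0.004],[0,0,0]],
])

```text
clock: 10.92
tool_pos: [473.6, 54.6, 71.1]
ee_rot: [-3.142, -0.001, -0.033]
ft_force: [-1.7, 0.5, 10.4]
width: 0.002
grip_force: 5.1
```

Emit:
play_rows([
  [0.0,[0,0,0.001],[0,0,0]],
  [0.0,[0,0,0.002],[0,0,0]],
  [0.0,[0,0,0.002],[0,0,0]],
])

```text
clock: 11.3
tool_pos: [474.0, 54.6, 69.7]
ee_rot: [-3.142, -0.002, -0.033]
ft_force: [-4.6, -0.9, 21.0]
width: 0.007
grip_force: 10.8
```

```bash
python3 - <<'E'
from h import *
s=read_state();print(s['clock'],s['ft_force'],'tcp loc',loc(s['tool_pos']))
p,d=snap('side','side3');z=np.load('side2.npz')
for dd in(z['d'],d):
    L=loc(cloud('side',dd));m=(abs(L[...,1])<30)&(L[...,0]>-125)&(L[...,0]<-50)&(L[...,2]>30)&(L[...,2]<72);q=L[m]
    for a in range(-120,-50,10):
        k=q[(q[:,0]>=a)&(q[:,0]<a+10)];print(a,len(k),np.median(k[:,2]).round(1) if len(k) else '',end='; ')
    print()
cv2.imwrite('pics/s3.png',cv2.resize(cv2.imread('pics/side3.png')[130:350,200:440],None,fx=2.4,fy=2.4))
E
```

```text
11.3 [-4.62971363 -0.86146089 20.99558934] tcp loc [-104.76830435    0.11306339   69.67009803]
-120 155 66.9; -110 175 67.3; -100 162 67.6; -90 162 67.4; -80 162 66.9; -70 161 66.7; -60 160 67.1; 
-120 43 39.5; -110 75 42.6; -100 67 46.6; -90 57 50.4; -80 48 53.2; -70 39 56.9; -60 32 60.3;
```

View pics/s3.png

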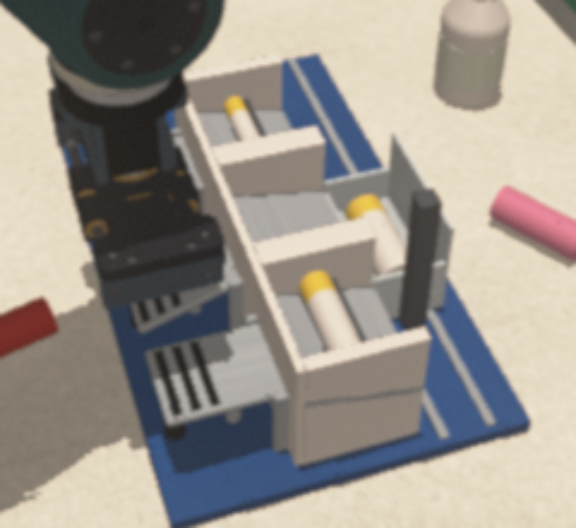

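The side crop shows the pedal fully down: its slope is about 0.35 and the force jumped to 21 N. The thick tube is already in the tray at (375,230), and the others are still in their lanes. I'll hold briefly, then release and withdraw.

Emit:
play_rows([
  [0.0,[0,0,0],[0,0,0]],
  [0.0,[0,0,0],[0,0,0]],
  [0.0,[0,0,0],[0,0,0]],
  [0.0,[0,0,0],[0,0,0]],
  [0.0,[0,0,-0.005],[0,0,0]],
  [0.0,[0,0,-0.012],[0,0,0]],
  [0.0,[0,0,-0.022],[0,0,0]],
  [0.0,[0,0,-0.035],[0,0,0]],
  [0.0,[0,0,-0.06],[0,0,0]],
  [0.0,[0,0,-0.1],[0,0,0]],
  [0.0,[-0.02,0,-0.14],[0,0,0]],
  [0.0,[-0.04,0,-0.16],[0,0,0]],
])

```text
clock: 12.85
tool_pos: [433.2, 56.0, 231.3]
ee_rot: [-3.141, -0.003, -0.033]
ft_force: [0.0, -0.4, -0.1]
width: 0.007
grip_force: 0.0
```

Emit:
play_rows([
  [0.0,[0,0,0],[0,0,0]],
  [0.0,[0,0,0],[0,0,0]],
  [0.0,[0,0,0],[0,0,0]],
  [0.0,[0,0,0],[0,0,0]],
  [0.0,[0,0,0],[0,0,0]],
  [0.0,[0,0,0],[0,0,0]],
])

```text
clock: 13.6
tool_pos: [433.0, 55.9, 228.8]
ee_rot: [3.142, 0.0, -0.033]
ft_force: [0.7, 0.4, -0.3]
width: 0.004
grip_force: 0.0
```

```bash
python3 - <<'E'
from h import *
s=read_state();print(s['clock'],s['ft_force'],s['tool_pos'])
p,d=snap('top','top4');tray('top',d);L=loc(cloud('top',d))
for c in(100,0,-100):
    m=(abs(L[...,1]-c)<25)&(L[...,0]>-125)&(L[...,0]<-60)&(L[...,2]>30)&(L[...,2]<75);print('pedal',c,m.sum(),np.median(L[m][:,2]))
z=np.load('top0.npz')
for pp,dd in((z['p'],z['d']),(p,d)):
    L=loc(cloud('top',dd));h=cv2.cvtColor(pp,cv2.COLOR_RGB2HSV);y=(h[...,1]>150)&(h[...,0]>15)&(h[...,0]<35)&(L[...,2]>20)&(abs(L[...,0])<110)&(abs(L[...,1])<150)
    n,_,st,_=cv2.connectedComponentsWithStats(y.astype(np.uint8));_,lab=cv2.connectedComponents(y.astype(np.uint8))
    print([(L[lab==i].mean(0).round(1),int((lab==i).sum())) for i in range(1,n) if (lab==i).sum()>20])
cv2.imwrite('pics/t4.png',cv2.resize(cv2.imread('pics/top4.png')[130:290,190:430],None,fx=3.3,fy=3.3))
E
```

```text
13.6 [ 0.685145    0.35876684 -0.25613801] [433.03825644  55.91764018 228.75364993]
post 89 mean [ 74.6 -62.4 140. ] lo [ 67.2 -70.3 136.9] hi [ 82.2 -54.7 142.4]
farwall 188 mean [97.7 -6.2 92.7] lo [ 66.7 -65.8  85.1] hi [103.   48.4  97.1]
endwalls 229 mean [71.9 -3.7 58.6] lo [  40.2 -125.7   52.2] hi [100.6 111.5  62. ]
pedal 100 861 66.48402074304045
pedal 0 858 66.69635633152467
pedal -100 854 66.57462332550313
[(array([  2.6, 130.9,  84.9]), 77), (array([-4.5, 30.3, 97. ]), 143), (array([ -1.4, -69.2,  98.5]), 101), (array([-90.8,  49.6,  27.3]), 97)]
[(array([72.1, 29.9, 53.7]), 112), (array([  2.7, 130.9,  84.8]), 77), (array([ -0.6, -70.1,  91.7]), 101), (array([-90.9,  49.2,  34.6]), 100)]
```

View pics/t4.png

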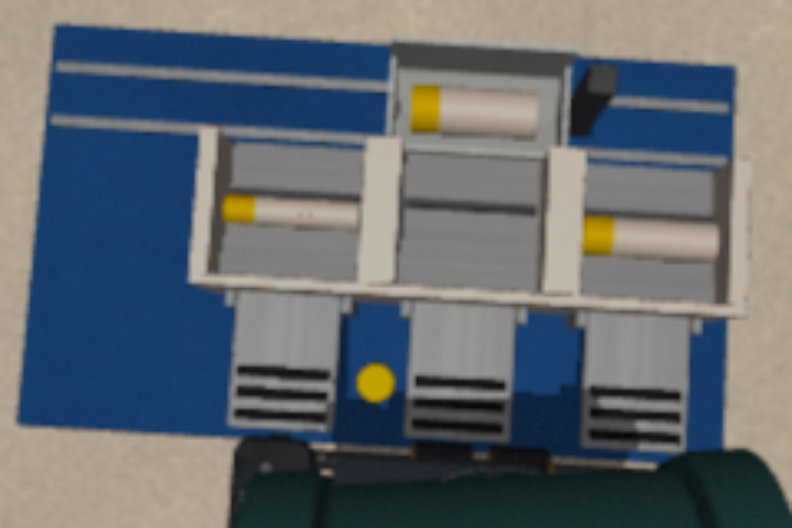

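The crop shows the thick tube lying centred in the tray, with its cap at (425,108). All the pedals are up, the other two tubes haven't moved, and the robot is clear of everything. I'm handing the job in.

```bash
python3 -c "
from station import *
print(sign_off())"
```

```text
the job is handed in; nothing more can be done
None
```

I handed the job in at about 14 s of the 54 s: the thickest tube, from lane 1, lies in the catch tray, all pedals are up, and the other two tubes are still in their lanes; the hand-in call gave no verdict.

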